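# Stand the reference plate in the inspection holder

## Robot

A 6-joint arm with a two-finger parallel gripper is mounted at the origin on the work surface. World frame = base frame: x ahead of the robot, y to its left, z up, the work surface at z = 0. Lengths are in m, angles in degrees, forces in N, time in s.
With the tool pointing down it reaches from about 0.375 to 0.9 m from the base axis. Payload 3.1 kg.
Tool frame: the origin (TCP) lies at the very end of the fingers, on their centre line; the grasp point (between the pads) lies 19 mm behind it (grasp_offset is the distance from the TCP to the grasp point, in m); z points along the fingers, y is the direction in which the jaws open and shut (so a half turn about z gives the same grasp; the last joint's range is limited). The gripper opens to 87 mm and grips with 3 to 60 N. Pads are 19 mm wide; open, the fingers measure 117 mm over their backs; the gripper's body (75 mm by 190 mm) begins 51 mm behind the grasp point.
Start: joints at [54.001, 30.224, 82.088, -0, 67.689, -10.227], TCP at [0.272, 0.563, 0.223] pointing down, gripper open.
Joint ranges: [-176.69, 176.69], [-43.24, 126.21], [12.49, 139.97], [-82, 262], [0, 151.66], [-163.58, 163.58]. Speed limits (degrees/s): [159.86, 159.86, 180, 180, 180, 180].

## Interface

Orientations are given as a 3x3 rotation matrix whose columns are the frame's x, y, z axes.
In Python, from rig import * gives the robot as it stands. The module is installed in compiled form; this text tells all that it offers.
- The arm moves only by the tool play_rows, never from a script. Its argument "plan" is a list that holds one entry, the list of rows, each a list of 7 numbers: the shift along the world's x, y, z each as a share of 5 cm, from -1 to 1, then the turn, a rotation vector about the world's x, y, z each as a share of pi rad, from -1 to 1, then the gripper's target within -1 to 1 (fully open at 1, half-way at 0, shut at -1). A call has 1 to 12 rows; each row shifts and turns the commanded pose from where the row before left it; what a row does not reach is not made up. A row lasts 1/10 s, in which the tool goes at most 50 mm and 8.59 degrees, less where a joint would pass 70% of its speed; a pose out of reach is approached as far as the arm can. A call with a number of a shift or a turn outside -1 to 1 is refused whole. A call with a gripper value outside its range is refused whole. The fingers move at their own pace and stop on an object; the grip force is fixed at half the most. Time passes only in rows, so rows that do not move let the fingers close. It gives the time, the measured TCP pose, the force and the opening at its end, in the units of the state.
- read_state(): the state, without advancing time (a new reading comes with each control period).
- capture(name): name is "scene" or "top"; returns the picture (400x640x3 uint8, red, green, blue); there is no depth.
- camera_params(name): a dict with "intrinsics" (3x3 intrinsics, pixels), "k1" (the pictures are not rectified: a ray, as slopes to the right and down, at radius r is drawn at 1 + k1 r^2 times it, then the intrinsics apply), "R" (3x3) and "t" (3): a world point X has camera coordinates R X + t. Camera axes: x right, y down, z forward; pixel columns grow to the right and rows downward; lengths in m; the calibration is good to about 2 mm. A picture is of the moment at which its call begins. camera_params takes no time and is no camera call.
- hand_in(): hands the job in, once; it reports no verdict.
The state is a dict: "time_s": time; "joint_positions": joint angles; "qvel": joint speeds; "tau": joint torques, N m; "position": TCP position; "tcp_rot": TCP orientation; "force": force on the tool from outside, world axes, zero at the start; "moment": the same for the moment, N m; "opening": opening from 0.0 (shut) to 1.0 (fully open).
Only numpy, scipy, OpenCV 4.12 (cv2) and the standard library are available. Lean on these libraries where they do the work, as an engineer would, in place of code of your own. Each camera call takes 0.05 s, during which the arm holds its last target. There are 200 camera calls.

## Task

Lift the copper reference plate with the yellow end out of the sloping blue rack and stand it upright, yellow end up, in the slot of the aluminium holder, fully home; either face may point either way. Lower it to the slot's floor before letting go, never drop it, and leave the probe, the bottle and the steel sleeve where they stand.

Things in the scene. Friction and masses are not known exactly. Their poses are not given: they have to be found in the camera images.
- plate_center (a point): Centre of the copper-coloured plate (0.35 to 0.65 kg): 10 mm thick (x), 50 mm wide (y), 130 mm long (z, towards the yellow end; its last 14 mm are yellow; the foot is 65 mm along -z). It starts in the blue rack, yellow end up and leaning 30 degrees from vertical, roughly towards the robot's left (+y). The 50 mm next to the yellow end are free to grip across the thickness.
- rack_floor (a point): Blue rack, fixed, on a dark base 130 x 100 mm. This point: middle of its slot's floor, 40 mm above the bench, where the plate's foot rests. z is vertical; the slot leans 30 degrees towards -x, along the plate's z. A rest lies under the plate for 70 mm from the foot; a lip and two cheeks reach 18 mm. The plate is 6 mm loose in thickness, 8 mm in width: draw it out along its length.
- slot_floor (a point): Aluminium holder, fixed, on a dark base 110 (x) x 120 (y) mm. This point: middle of its slot's floor, 12 mm above the bench; z up. The slot is 14 mm wide along x, 54 mm long along y; its walls rise 40 mm from its floor, then a 6 mm 45-degree bevel widens the mouth (top 58 mm above the bench). The aluminium measures 62 mm along x, 100 mm along y.
- probe_mid (a point): Bystander: small loose probe, black with a red band, 26 mm diameter, 34 mm high, standing; this point is half-way up.
- bottle_mid (a point): Bystander: loose amber bottle, 60 mm diameter, 150 mm high, standing; this point is half-way up.
- sleeve_mid (a point): Bystander: loose dark steel sleeve, 48 mm diameter at its foot, 110 mm high, standing; this point is half-way up.
There are look-alikes about, which are no part of the job. What is meant by the part that bears plate_center is not red or white, and is the larger of those in its own colour.

How it is judged (in metres and radians):
On the way, in this order (a step that is already met when the one before it is completed fails the run):
1. the plate is held in the gripper, clear of the rack (its centre more than 130 mm from the rack's slot floor) (contact force between the fingers and plate above 1 N and distance between plate_center and rack_floor above 0.13 m), for 0.1 s.
2. the plate, still held, stands in the holder's slot, its foot within 8 mm of the slot's floor (x of plate_center in the frame of slot_floor between -0.01 and 0.01 m and y of plate_center in the frame of slot_floor between -0.01 and 0.01 m and contact force between the fingers and plate above 1 N and z of plate_center in the frame of slot_floor below 0.073 m and angle between plate_center's own z axis and vertical below 0.15 rad), for 0.1 s.
At the end, for the whole second after the job is handed in: The plate stands in the holder's slot at rest, yellow end up, its long axis within 8 degrees of vertical, its foot on the slot's floor (centre 58 to 69 mm above it) and its centre within 10 mm of the slot's middle along both slot directions (x of plate_center in the frame of slot_floor between -0.01 and 0.01 m and y of plate_center in the frame of slot_floor between -0.01 and 0.01 m and z of plate_center in the frame of slot_floor between 0.058 and 0.069 m and angle between plate_center's own z axis and vertical below 0.14 rad and linear speed of plate below 0.02 m/s); the robot touches nothing.
It fails at once if the probe is shifted by more than 25 mm or tipped over (distance of probe_mid from where it was at the start of the episode above 0.025 m).
It fails at once if the bottle is shifted by more than 25 mm or tipped over (distance of bottle_mid from where it was at the start of the episode above 0.025 m).
It fails at once if the sleeve is shifted by more than 25 mm or tipped over (distance of sleeve_mid from where it was at the start of the episode above 0.025 m).
It fails at once if the plate is dropped on the bench (height (world z) of plate_center below 0.035 m).
It also fails if it takes over 45 s, if anything falls off the work surface, if the arm or the gripper's body presses on something with over 40 N, if the wrist force passes 120 N, or if a joint passes its speed limit or range.

## Working session

There is one attempt and no reset: what is moved stays moved. The work goes in short steps, Python scripts to look and compute and a tool call to move; the robot and the scene stay as the last step left them, time stands still between calls to the robot, and variables do not carry over. Pictures are saved under pics/ and viewed, about 8 in all and at most 12, crops included, and the job is handed in when it is done.

Besides the shell and the picture viewer there is one more tool, called after "Emit:" in YAML: its name, and indented under it one key for each argument. play_rows: Moves the arm, as the interface text tells. Its arguments: {"type":"object","properties":{"plan":{"type":"array"}},"required":["plan"]}

```bash
mkdir -p pics
python3 - <<'E'
from rig import *
import cv2
for n in("scene","top"):
    p=camera_params(n);print(n,p)
    cv2.imwrite(f"pics/{n}0.png",capture(n)[:,:,::-1])
print(read_state())
E
```

```text
scene {'intrinsics': array([[437.60415432,   0.        , 324.17914046],
       [  0.        , 437.60415432, 203.5898259 ],
       [  0.        ,   0.        ,   1.        ]]), 'k1': -0.07363242081025803, 'R': array([[-0.82154552,  0.57001271,  0.01218498],
       [ 0.35954168,  0.53454856, -0.76484483],
       [-0.44248473, -0.62397384, -0.6440993 ]]), 't': array([ 0.45133988, -0.13707904,  1.0834889 ])}
top {'intrinsics': array([[435.34294153,   0.        , 322.10051386],
       [  0.        , 435.34294153, 199.40238028],
       [  0.        ,   0.        ,   1.        ]]), 'k1': -0.026497407434901935, 'R': array([[ 0.0201986 , -0.99914067, -0.03619304],
       [-0.99076403, -0.0151481 , -0.13474857],
       [ 0.13408452,  0.03858049, -0.99021861]]), 't': array([0.02245522, 0.57101176, 0.89086276])}
{'time_s': 0.1, 'joint_positions': array([ 5.40013758e+01,  3.02742448e+01,  8.21501998e+01,  1.29748205e-05,
        6.76895133e+01, -1.02267377e+01]), 'qvel': array([-0.02383102, -0.0370104 , -0.16838867, -0.00096913,  0.08539612,
        0.08509681]), 'tau': array([ 1.08065508e-04, -4.40985703e+01, -1.77149481e+01,  6.34483108e-02,
        5.34020376e-02, -3.56451108e-05]), 'position': array([0.27131041, 0.56229643, 0.22165659]), 'tcp_rot': array([[-9.00531976e-01,  4.34788217e-01, -1.16919918e-03],
       [ 4.34789646e-01,  9.00530607e-01, -1.60898944e-03],
       [ 3.53329996e-04, -1.95730213e-03, -9.99998022e-01]]), 'force': array([-0.53824703,  0.02740376, -0.01255495]), 'moment': array([-0.00915134,  0.01901604,  0.02922059]), 'opening': 0.9973458187805546}
```

View pics/scene0.png

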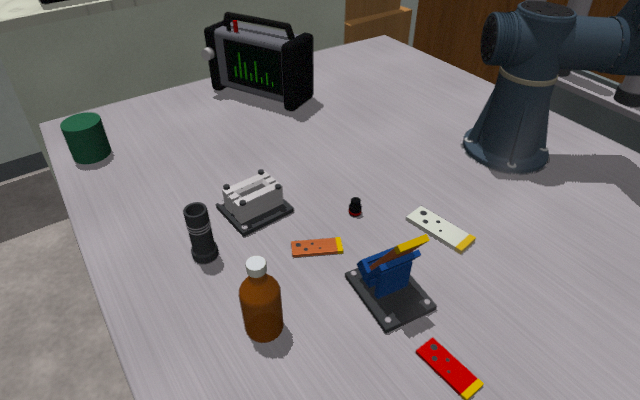

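View pics/top0.png

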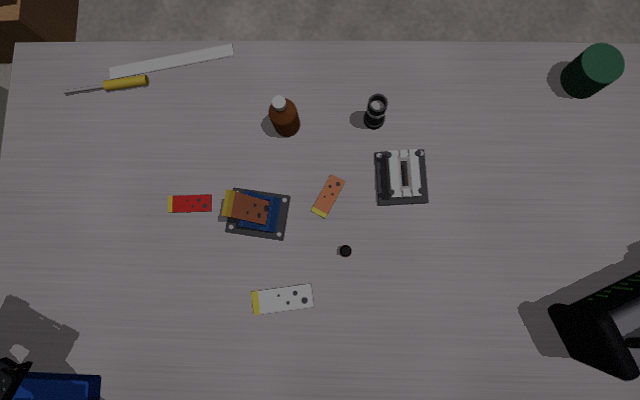

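The scene view shows the plate in the rack, with its yellow end at about (412,244), and the holder at (254,200). In the top view the rack is at (258,212), the holder at (401,177), the probe at (345,251), the bottle at (284,117) and the sleeve at (375,112). Next I'll enlarge both.

```bash
cat > h.py <<'E'
import numpy as np, cv2
from rig import *
P={n:camera_params(n) for n in("scene","top")}
def ray(n,uv):
    p=P[n];D=np.array([p["k1"],0,0,0,0.])
    s=cv2.undistortPoints(np.array([[uv]],float),p["intrinsics"],D)[0,0]
    d=p["R"].T@np.array([s[0],s[1],1]);return -p["R"].T@p["t"],d/np.linalg.norm(d)
def onz(n,uv,z):
    c,d=ray(n,uv);return c+d*(z-c[2])/d[2]
def tri(a,b):
    c1,d1=ray("scene",a);c2,d2=ray("top",b)
    s=np.linalg.lstsq(np.c_[d1,-d2],c2-c1,rcond=None)[0]
    p,q=c1+s[0]*d1,c2+s[1]*d2;return (p+q)/2,np.linalg.norm(p-q)
def proj(n,X):
    p=P[n];return cv2.projectPoints(np.array([X],float),cv2.Rodrigues(p["R"])[0],p["t"],p["intrinsics"],np.array([p["k1"],0,0,0,0.]))[0][0,0]
def crop(im,x,y,w,h,s): return cv2.resize(im[y:y+h,x:x+w],None,fx=s,fy=s,interpolation=cv2.INTER_CUBIC)
E
python3 - <<'E'
from h import *
s=cv2.imread("pics/scene0.png");t=cv2.imread("pics/top0.png")
o=np.vstack([np.hstack([crop(t,215,180,80,60,5),crop(t,365,140,80,60,5)]),np.hstack([crop(s,340,230,100,100,4)[:300],crop(s,212,165,100,75,4)])])
cv2.imwrite("pics/c1.png",o)
for n,im in(("scene",s),("top",t)):
    hsv=cv2.cvtColor(im,cv2.COLOR_BGR2HSV)
    m=cv2.inRange(hsv,(22,130,90),(32,255,255))
    cs=cv2.findContours(m,cv2.RETR_EXTERNAL,cv2.CHAIN_APPROX_NONE)[0]
    for c in cs:
        if cv2.contourArea(c)>30: print(n,cv2.contourArea(c),cv2.boxPoints(cv2.minAreaRect(c)).round(1).tolist())
E
```

```text
scene 186.0 [[459.5, 395.5], [477.5, 377.5], [483.5, 383.5], [465.5, 401.5]]
scene 66.5 [[335.1000061035156, 237.1999969482422], [340.20001220703125, 236.1999969482422], [343.20001220703125, 252.8000030517578], [338.1000061035156, 253.6999969482422]]
scene 131.5 [[454.70001220703125, 246.6999969482422], [470.8999938964844, 232.3000030517578], [475.8999938964844, 238.0], [459.70001220703125, 252.3000030517578]]
scene 219.5 [[396.5, 244.8000030517578], [426.79998779296875, 233.1999969482422], [429.6000061035156, 240.5], [399.3999938964844, 252.1999969482422]]
top 106.0 [[250.60000610351562, 291.20001220703125], [256.3999938964844, 290.5], [259.1000061035156, 313.5], [253.3000030517578, 314.20001220703125]]
top 56.5 [[310.3999938964844, 210.1999969482422], [312.3999938964844, 206.1999969482422], [326.79998779296875, 213.39999389648438], [324.79998779296875, 217.39999389648438]]
top 45.0 [[168.0, 196.0], [171.0, 196.0], [171.0, 211.0], [168.0, 211.0]]
top 197.0 [[221.3000030517578, 214.89999389648438], [225.8000030517578, 188.89999389648438], [234.5, 190.39999389648438], [229.89999389648438, 216.39999389648438]]
top 299.0 [[102.19999694824219, 80.69999694824219], [144.0, 74.69999694824219], [145.10000610351562, 82.80000305175781], [103.4000015258789, 88.80000305175781]]
```

View pics/c1.png

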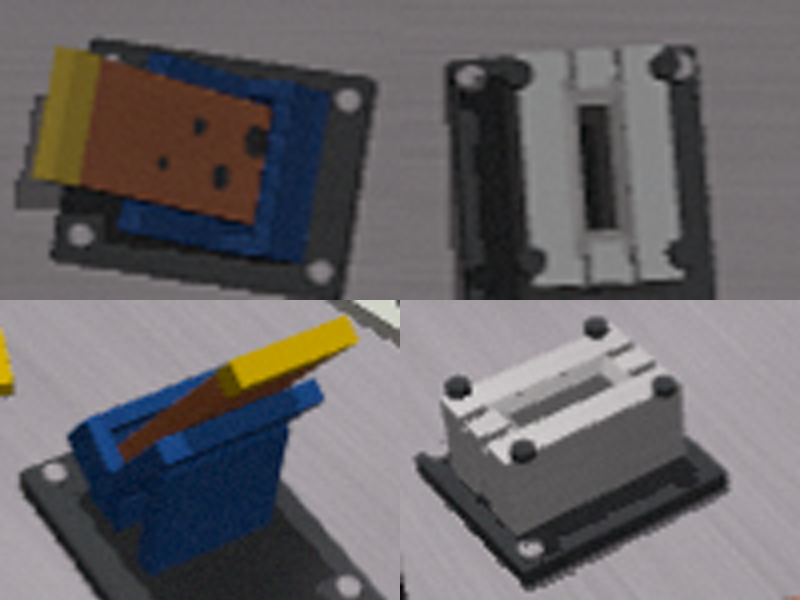

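Top crop: the upper quad is the plate. Its lower end edge runs from about (226,189.4) to (221.6,216) in full-image pixels, the rack base corners are clear, and the holder's slot mouth is centred near (404.6,173). In the scene crop the yellow end face runs from about (394,248) to (429,235). I'll triangulate from these.

Run:
```python
from h import *
np.set_printoptions(precision=4,suppress=True)
T1=lambda x,y:((x+.5)/5+215-.5,(y+.5)/5+180-.5)
T2=lambda x,y:((x-400+.5)/5+365-.5,(y+.5)/5+140-.5)
S1=lambda x,y:((x+.5)/4+340-.5,(y-300+.5)/4+230-.5)
S2=lambda x,y:((x-400+.5)/4+212-.5,(y-300+.5)/4+165-.5)
def show(n,s,t): print(n,*tri(s,t))
show("end low +x",S1(237,396),T1(55,46)); show("end low -x",S1(358,344),T1(33,180))
show("end up +x",S1(217,373),T1(78,50)); show("end up -x",S1(346,317),T1(57,186))
for n,c in zip(("+x+y","+x-y","-x-y","-x+y"),((95,40),(378,75),(340,300),(52,262))):
    print("rackbase",n,onz("top",T1(*c),.012))
show("rackbase white A",S1(55,472),T1(348,99)); show("white B",S1(348,587),T1(80,234))
print("slot mouth corners")
for n,c in zip("abcd",((572,92),(620,90),(630,240),(582,243))): print(n,onz("top",T2(*c),.058))
for c in ((583,106),(612,106),(618,230),(588,230)): print(" inner",onz("top",T2(*c),.052))
print("alu top")
for n,c in zip("abcd",((517,55),(678,47),(686,275),(527,286))): print(n,onz("top",T2(*c),.058))
print("base")
for c in ((446,62),(693,46),(716,296)): print(onz("top",T2(*c),.012))
# bolts: scene left=+x ; front bolt (522,450) =+x+y
show("bolt +x+y",S2(522,450),T2(515,72));show("bolt +x-y",S2(458,386),T2(664,66))
show("bolt -x+y",S2(665,384),T2(530,262));show("bolt -x-y",S2(596,326),T2(680,255))
print("probe",onz("top",(345,251),.034),"bottle",onz("top",(279,102),.15),"sleeve",onz("top",(377,100),.11))
```

```text
end low +x [0.5734 0.2126 0.1487] 0.0005155257675789609
end low -x [0.5216 0.2185 0.1498] 0.0004192443396152055
end up +x [0.5725 0.2024 0.1507] 0.0026352555534234216
end up -x [0.5189 0.2084 0.1536] 0.001042414150325736
rackbase +x+y [0.5977 0.2313 0.012 ]
rackbase +x-y [0.5838 0.1044 0.012 ]
rackbase -x-y [0.4845 0.118  0.012 ]
rackbase -x+y [0.4986 0.2457 0.012 ]
rackbase white A [0.5715 0.1173 0.0173] 0.001964937264890815
white B [0.5105 0.2329 0.0171] 0.0010033999158931231
slot mouth corners
a [ 0.6585 -0.1286  0.058 ]
b [ 0.6596 -0.1487  0.058 ]
c [ 0.5956 -0.1524  0.058 ]
d [ 0.5941 -0.1325  0.058 ]
 inner [ 0.6539 -0.134   0.052 ]
 inner [ 0.6541 -0.1463  0.052 ]
 inner [ 0.6008 -0.1484  0.052 ]
 inner [ 0.6006 -0.1359  0.052 ]
alu top
a [ 0.6742 -0.1055  0.058 ]
b [ 0.6785 -0.1732  0.058 ]
c [ 0.5812 -0.1755  0.058 ]
d [ 0.5756 -0.1096  0.058 ]
base
[ 0.6823 -0.0792  0.012 ]
[ 0.6909 -0.1885  0.012 ]
[ 0.579  -0.1972  0.012 ]
bolt +x+y [ 0.6649 -0.1036  0.0646] 0.0008780618519838589
bolt +x-y [ 0.6685 -0.166   0.0636] 0.0008281189790371161
bolt -x+y [ 0.5844 -0.1098  0.0646] 0.0007372227374897491
bolt -x-y [ 0.5886 -0.172   0.0637] 0.00016953808566538988
probe [ 0.4621 -0.0178  0.034 ] bottle [0.7457 0.1162 0.15  ] sleeve [ 0.7661 -0.0775  0.11  ]
```

```bash
cat >> h.py <<'E'
from scipy.spatial.transform import Rotation as Ro
np.set_printoptions(precision=4,suppress=True)
l=np.array([.115,.9934,0]);k=np.array([0,0,1.])
pz=.5*l+.866*k; E=np.array([.5466,.2110,.151])
yt=.866*l-.5*k; RG=np.c_[np.cross(yt,-pz),yt,-pz]
s=np.array([.9973,.073,0]); SC=np.array([.627,-.1405,.012])
RP=np.c_[-s,np.cross(-k,-s),-k]
def todo(p,R):
    st=read_state();d=(p-st["position"]);rv=Ro.from_matrix(R@st["tcp_rot"].T).as_rotvec()
    print("t",st["time_s"],"pos",st["position"],"F",st["force"],"open",st["opening"])
    print("shift/0.05:",d/.05,"turn/pi:",rv/np.pi,"deg",np.degrees(np.linalg.norm(rv)))
E
python3 -c "
from h import *
todo(E+.06*pz,RG)
print(E-.044*pz-(E+.06*pz), 'slot pose',Ro.from_matrix(RP@RG.T).as_rotvec()/np.pi)"
```

```text
t 0.1 pos [0.2713 0.5623 0.2217] F [-0.5382  0.0274 -0.0126] open 0.9973458187805546
shift/0.05: [ 5.5748 -6.4299 -0.3739] turn/pi: [-0.1602  0.0464  0.1041] deg 35.39175676800505
[-0.006  -0.0517 -0.0901] slot pose [ 0.1669 -0.0035  0.0586]
```

Emit:
play_rows:
  plan:
    - [[0.47,-0.53,-0.03,-0.0133,0.0039,0.0087,1],[0.47,-0.53,-0.03,-0.0133,0.0039,0.0087,1],[0.47,-0.53,-0.03,-0.0133,0.0039,0.0087,1],[0.47,-0.53,-0.03,-0.0133,0.0039,0.0087,1],[0.47,-0.53,-0.03,-0.0133,0.0039,0.0087,1],[0.47,-0.53,-0.03,-0.0133,0.0039,0.0087,1],[0.47,-0.53,-0.03,-0.0133,0.0039,0.0087,1],[0.47,-0.53,-0.03,-0.0133,0.0039,0.0087,1],[0.47,-0.53,-0.03,-0.0133,0.0039,0.0087,1],[0.47,-0.53,-0.03,-0.0133,0.0039,0.0087,1],[0.47,-0.53,-0.03,-0.0133,0.0039,0.0087,1],[0.4,-0.6,-0.04,-0.0139,0.0035,0.0084,1]]

```text
time_s: 1.3
position: [0.5514, 0.2404, 0.2035]
tcp_rot: [[-0.993, 0.099, -0.057], [0.114, 0.861, -0.496], [0.001, -0.5, -0.866]]
force: [-0.1, 0.1, -0.7]
opening: 1.002
```

Emit:
play_rows:
  plan:
    - [[0,0,0,0,0,0,1],[0,0,0,0,0,0,1]]

```text
time_s: 1.5
position: [0.5498, 0.2409, 0.2031]
tcp_rot: [[-0.993, 0.101, -0.06], [0.117, 0.861, -0.495], [0.002, -0.498, -0.867]]
force: [-0.2, 0.2, -1.1]
opening: 0.999
```

```bash
python3 -c "
from h import *
todo(E+.06*pz,RG)
cv2.imwrite('pics/s1.png',np.vstack([crop(capture('scene'),300,120,200,150,2),crop(capture('top'),150,120,200,150,2)])[:,:,::-1])"
```

```text
t 1.5 pos [0.5498 0.2409 0.2031] F [-0.1535  0.1635 -1.1457] open 0.9993973267414383
shift/0.05: [ 0.0045 -0.0025 -0.0037] turn/pi: [-0.0007 -0.0005  0.0007] deg 0.19951497167371443
```

View pics/s1.png

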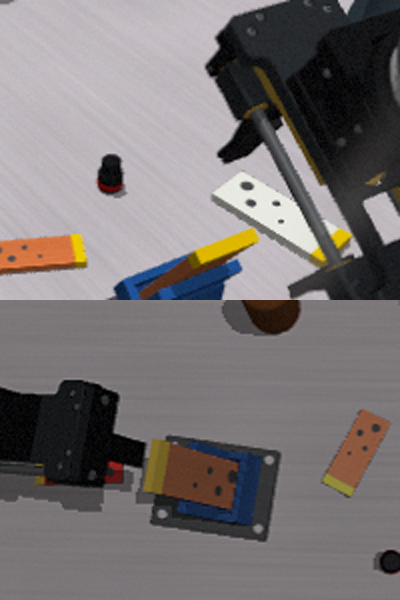

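The scene crop shows the open fingers behind the yellow end, which is at about (225,245). In the top crop the upper finger ends near (145,453) and the plate's yellow end spans rows 440–495. I'll check the finger against its projected position.

```bash
python3 -c "
from h import *
st=read_state();T=st['position'];R=st['tcp_rot'];f=lambda n,X:(proj(n,X)-[150,120] if n=='top' else proj(n,X)-[300,120])*2+[0,300*(n=='top')]
for o in (-.0435,-.058):
  for w in(-.0095,.0095):
    X=T+R@[w,o,0];print(o,w,f('top',X),f('top',X-R[:,2]*.03))
w=np.array([.9934,-.115,0])
for a in(-.025,.025):
  for b in(-.005,.005): print('end',f('top',E+a*w+b*yt),f('scene',E+a*w+b*yt))
"
```

```text
-0.0435 -0.0095 [138.0515 444.9598] [112.1777 437.9503]
-0.0435 0.0095 [134.3998 466.628 ] [108.3137 460.3344]
-0.058 -0.0095 [150.1287 445.5639] [124.3782 438.497 ]
-0.058 0.0095 [146.4769 467.4672] [120.512  461.1325]
end [150.504  491.4847] [250.3066 230.0492]
end [142.9242 490.7974] [256.7104 242.6085]
end [159.1203 439.344 ] [193.1623 253.4006]
end [151.5405 439.008 ] [199.5539 266.4557]
```

Emit:
play_rows:
  plan:
    - [[-0.023,-0.207,-0.36,0,0,0,1],[-0.023,-0.207,-0.36,0,0,0,1],[-0.023,-0.207,-0.36,0,0,0,1],[-0.023,-0.207,-0.36,0,0,0,1],[-0.023,-0.207,-0.36,0,0,0,1],[0,0,0,0,0,0,1],[0,0,0,0,0,0,1]]

```text
time_s: 2.3
position: [0.5442, 0.1905, 0.1145]
tcp_rot: [[-0.993, 0.099, -0.057], [0.114, 0.861, -0.495], [-0.0, -0.498, -0.867]]
force: [0.4, 0.5, 0.4]
opening: 1.004
```

```bash
python3 -c "
from h import *
todo(E-.044*pz,RG)"
```

```text
t 2.3 pos [0.5442 0.1905 0.1145] F [0.4145 0.5401 0.4132] open 1.003973649378376
shift/0.05: [-0.0033 -0.0272 -0.0317] turn/pi: [-0.0007  0.0001 -0.0002] deg 0.1254682882913194
```

Emit:
play_rows:
  plan:
    - [[0,0,0,0,0,0,0],[0,0,0,0,0,0,-0.4],[0,0,0,0,0,0,-0.7],[0,0,0,0,0,0,-1],[0,0,0,0,0,0,-1],[0,0,0,0,0,0,-1],[0,0,0,0,0,0,-1],[0,0,0,0,0,0,-1]]

```text
time_s: 3.1
position: [0.5444, 0.1895, 0.114]
tcp_rot: [[-0.993, 0.1, -0.058], [0.115, 0.861, -0.495], [0.0, -0.499, -0.867]]
force: [0.2, -0.2, 0.8]
opening: 0.357
```

Emit:
play_rows:
  plan:
    - [[0,0,0,0,0,0,-1],[0,0,0,0,0,0,-1],[0,0,0,0,0,0,-1],[0,0,0,0,0,0,-1],[0,0,0,0,0,0,-1],[0,0,0,0,0,0,-1]]

```text
time_s: 3.7
position: [0.5444, 0.1889, 0.1144]
tcp_rot: [[-0.993, 0.1, -0.058], [0.115, 0.86, -0.497], [0.0, -0.5, -0.866]]
force: [-0.1, -2.8, 2.6]
opening: 0.11
```

Emit:
play_rows:
  plan:
    - [[0.008,0.07,0.121,0,0,0,-1],[0.016,0.139,0.242,0,0,0,-1],[0.016,0.139,0.242,0,0,0,-1],[0.016,0.139,0.242,0,0,0,-1],[0.016,0.139,0.242,0,0,0,-1],[0.016,0.139,0.242,0,0,0,-1],[0.016,0.139,0.242,0,0,0,-1],[0.016,0.139,0.242,0,0,0,-1],[0.016,0.139,0.242,0,0,0,-1],[0.016,0.139,0.242,0,0,0,-1],[0.016,0.139,0.242,0,0,0,-1],[0,0,0,0,0,0,-1]]

```text
time_s: 4.9
position: [0.5534, 0.265, 0.241]
tcp_rot: [[-0.994, 0.099, -0.055], [0.114, 0.864, -0.491], [-0.002, -0.494, -0.87]]
force: [-0.3, 0.5, -4.7]
opening: 0.11
```

```bash
python3 -c "
from h import *
todo(SC+[0,0,.17],RP)"
```

```text
t 4.9 pos [0.5534 0.265  0.241 ] F [-0.2942  0.5205 -4.6635] open 0.10961670346988878
shift/0.05: [ 1.471  -8.1095 -1.1796] turn/pi: [ 0.1646 -0.0029  0.0583] deg 31.440388519290426
```

Emit:
play_rows:
  plan:
    - [[0.06,-0.3,0,0.0137,-0.0002,0.0049,-1],[0.1,-0.55,0,0.0137,-0.0002,0.0049,-1],[0.13,-0.75,0,0.0137,-0.0002,0.0049,-1],[0.14,-0.8,-0.1,0.0137,-0.0002,0.0049,-1],[0.15,-0.8,-0.15,0.0137,-0.0002,0.0049,-1],[0.15,-0.8,-0.15,0.0137,-0.0002,0.0049,-1],[0.15,-0.8,-0.15,0.0137,-0.0002,0.0049,-1],[0.15,-0.8,-0.15,0.0137,-0.0002,0.0049,-1],[0.14,-0.8,-0.15,0.0137,-0.0002,0.0049,-1],[0.14,-0.75,-0.15,0.0137,-0.0002,0.0049,-1],[0.1,-0.55,-0.1,0.0137,-0.0002,0.0049,-1],[0.06,-0.4,-0.08,0.0137,-0.0002,0.0049,-1]]

```text
time_s: 6.1
position: [0.6253, -0.1445, 0.18]
tcp_rot: [[-0.997, -0.073, -0.005], [-0.073, 0.997, -0.004], [0.005, -0.003, -1.0]]
force: [0.9, 0.6, -5.3]
opening: 0.114
```

Emit:
play_rows:
  plan:
    - [[0,0,0,0,0,0,-1],[0,0,0,0,0,0,-1],[0,0,0,0,0,0,-1]]

```text
time_s: 6.4
position: [0.6254, -0.141, 0.1811]
tcp_rot: [[-0.997, -0.075, -0.005], [-0.075, 0.997, -0.005], [0.005, -0.004, -1.0]]
force: [0.2, 0.2, -4.7]
opening: 0.11
```

```bash
python3 -c "
from h import *
todo(SC+[0,0,.17],RP)
s=capture('scene')[:,:,::-1];t=capture('top')[:,:,::-1]
cv2.imwrite('pics/scene2.png',s);cv2.imwrite('pics/top2.png',t)
cv2.imwrite('pics/c2.png',np.hstack([crop(s,212,100,100,150,4),crop(t,345,80,100,150,4)]))
st=read_state();T=st['position'];R=st['tcp_rot']
for a in(-.025,.025):
  for b in(-.005,.005):
    for c in (.044,-.086):print(a,b,c,'scene',(proj('scene',T+R@[a,b,-c])-[212,100])*4,'top',(proj('top',T+R@[a,b,-c])-[345,80])*4+[400,0])
"
```

```text
t 6.4 pos [ 0.6254 -0.141   0.1811] F [ 0.2297  0.2219 -4.7239] open 0.10957744778647496
shift/0.05: [0.0326 0.0108 0.0179] turn/pi: [ 0.0015 -0.0016 -0.0006] deg 0.41624523644786615
-0.025 -0.005 0.044 scene [65.6885 56.3433] top [704.877  239.5429]
-0.025 -0.005 -0.086 scene [100.3493 301.2538] top [657.7404 310.014 ]
-0.025 0.005 0.044 scene [77.4429 65.4381] top [681.626  241.0251]
-0.025 0.005 -0.086 scene [111.2323 311.2938] top [637.8904 311.2656]
0.025 -0.005 0.044 scene [165.9035  21.5356] top [715.2765 353.0032]
0.025 -0.005 -0.086 scene [189.8512 262.9443] top [666.1795 407.3587]
0.025 0.005 0.044 scene [178.1161  30.0829] top [691.7957 354.4672]
0.025 0.005 -0.086 scene [201.0821 272.4344] top [646.164  408.5949]
```

View pics/c2.png

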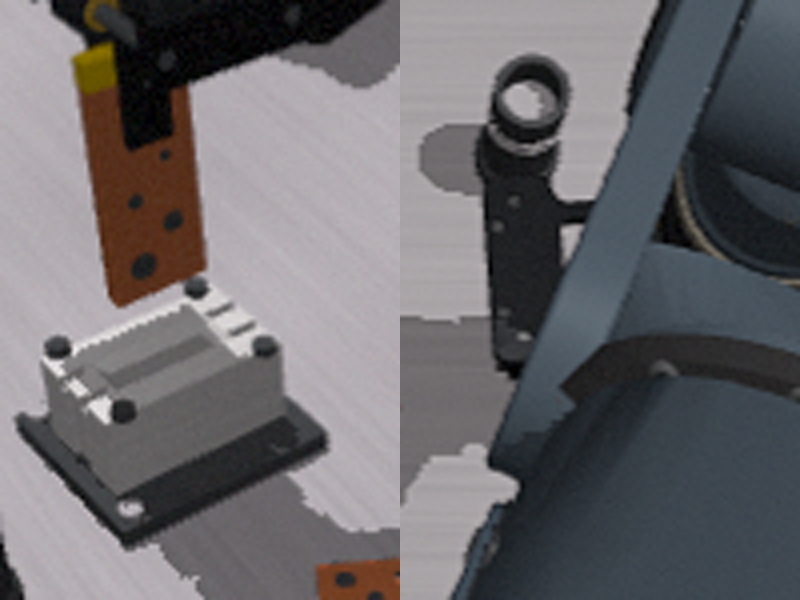

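The scene crop shows the plate upright above the holder, its front foot corners at about (118,306) and (206,268). The top view is blocked by the arm. The left foot corner is 1–2 px off the prediction, so I'll fit the plate and holder edges precisely.

Run:
```python
from h import *
im=cv2.imread("pics/scene2.png");g=cv2.resize(im[100:250,212:312],None,fx=4,fy=4,interpolation=cv2.INTER_CUBIC)
hsv=cv2.cvtColor(g,cv2.COLOR_BGR2HSV)
m=cv2.inRange(hsv,(3,110,60),(35,255,255));m[500:]=0
def fit(p): return cv2.fitLine(np.array(p,np.float32),cv2.DIST_HUBER,0,.01,.01).ravel()
def cross(a,b):
    s=np.linalg.solve(np.c_[a[:2],-b[:2]],b[2:]-a[2:]);return a[2:]+s[0]*a[:2]
L=fit([(np.flatnonzero(m[y])[0],y) for y in range(75,290)])
Rr=fit([(np.flatnonzero(m[y])[-1],y) for y in range(120,258)])
B=fit([(x,np.flatnonzero(m[:,x])[-1]) for x in range(126,200)])
Tt=fit([(x,np.flatnonzero(m[:,x])[0]) for x in range(80,108)])
px=lambda c:(c+.5)/4-.5+np.array([212,100])
bl,br,tl=cross(L,B),cross(Rr,B),cross(L,Tt)
print("obs crop",bl,br,tl,"slopes",L[0]/L[1],Rr[0]/Rr[1])
st=read_state();T=st["position"];R=st["tcp_rot"]
for n,o,q in(("bl",bl,[-.025,.005,.086]),("br",br,[.025,.005,.086]),("tl(back)",tl,[-.025,-.005,-.044])):
    X=T+R@q;e=px(o)-proj("scene",X)
    Y=onz("scene",px(o),X[2]);print(n,"px err",e,"dx,dy at same z",(Y-X)[:2])
# holder in scene: predicted slot mouth corners / alu top corners
h=np.array([-.073,.9973,0])
for a in(-.05,.05):
  for b in(-.031,.031): print("alu",a,b,(proj("scene",SC+a*s+b*h+[0,0,.046])-[212,100])*4)
for a in(-.033,.033):
  for b in(-.013,.013): print("mouth",a,b,(proj("scene",SC+a*s+b*h+[0,0,.046])-[212,100])*4)
o=crop(im,212,165,60,60,10); cv2.imwrite("pics/c3.png",o)
```

```text
obs crop [111.3806 309.1428] [203.7178 268.612 ] [76.8754 66.4246] slopes 0.14216152 0.10032935
bl px err [-0.3379 -0.9128] dx,dy at same z [-0.0008 -0.0029]
br px err [ 0.2839 -1.3306] dx,dy at same z [-0.0026 -0.0036]
tl(back) px err [2.4217 2.1453] dx,dy at same z [-0.0002  0.0092]
alu -0.05 -0.031 [208.2078 284.7152]
alu -0.05 0.031 [276.7815 342.8153]
alu 0.05 -0.031 [ 35.6272 359.1259]
alu 0.05 0.031 [100.0762 423.9696]
mouth -0.033 -0.013 [199.2402 313.458 ]
mouth -0.033 0.013 [227.736 338.264]
mouth 0.033 -0.013 [ 84.5718 363.7857]
mouth 0.033 0.013 [111.9274 390.4556]
```

View pics/c3.png

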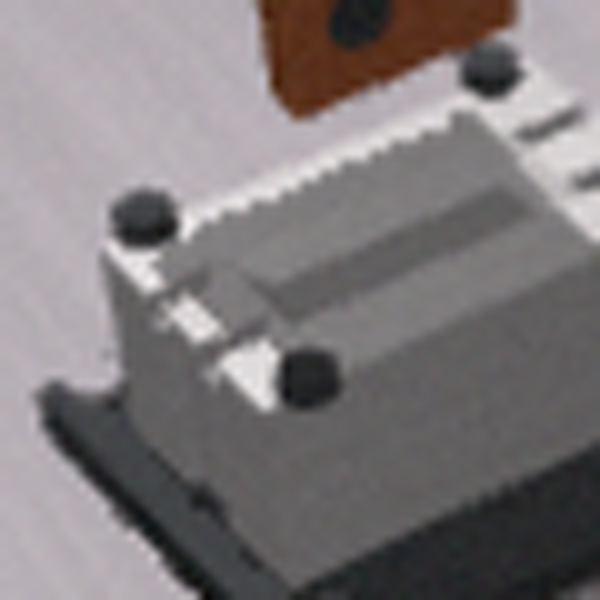

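The crop shows the plate's front foot corner at (297,118) and the holder's left and front top corners at (103,248) and (272,412). Both the plate and the holder are about 1.4 px right of prediction. That is a common camera bias, so their relative alignment is good to about 1 mm, and I can lower.

Emit:
play_rows:
  plan:
    - [[0.033,0.011,0,0.0015,-0.0016,-0.0006,-1],[0,0,-0.12,0,0,0,-1],[0,0,-0.14,0,0,0,-1],[0,0,-0.14,0,0,0,-1],[0,0,-0.14,0,0,0,-1],[0,0,-0.08,0,0,0,-1],[0,0,-0.06,0,0,0,-1],[0,0,-0.06,0,0,0,-1],[0,0,-0.06,0,0,0,-1]]

```text
time_s: 7.4
position: [0.6282, -0.142, 0.1421]
tcp_rot: [[-0.997, -0.072, 0.003], [-0.072, 0.997, -0.002], [-0.003, -0.002, -1.0]]
force: [-0.7, -0.2, -4.8]
opening: 0.117
```

```bash
python3 -c "
from h import *
todo(SC+[0,0,.0865],RP);print(read_state()['moment'])"
```

```text
t 7.4 pos [ 0.6282 -0.142   0.1421] F [-0.6533 -0.1612 -4.8479] open 0.11721049193625249
shift/0.05: [-0.0241  0.0306 -0.8714] turn/pi: [0.0006 0.0009 0.0002] deg 0.1903866359073025
[ 0.0208  0.0221 -0.0042]
```

Emit:
play_rows:
  plan:
    - [[-0.015,0.02,-0.06,0,0,0,-1],[0,0,-0.06,0,0,0,-1],[0,0,-0.06,0,0,0,-1],[0,0,-0.06,0,0,0,-1],[0,0,0,0,0,0,-1]]

```text
time_s: 7.9
position: [0.6269, -0.1407, 0.1296]
tcp_rot: [[-0.997, -0.072, 0.001], [-0.072, 0.997, -0.001], [-0.001, -0.001, -1.0]]
force: [0.2, -1.2, -4.7]
opening: 0.112
```

```bash
python3 -c "
from h import *
todo(SC+[0,0,.0865],RP);print(read_state()['moment'])"
```

```text
t 7.9 pos [ 0.6269 -0.1407  0.1296] F [ 0.1557 -1.1614 -4.711 ] open 0.11174210900813523
shift/0.05: [ 0.0017  0.0047 -0.6213] turn/pi: [0.0004 0.0004 0.0002] deg 0.10386907234036978
[ 0.0591 -0.0376 -0.0044]
```

Emit:
play_rows:
  plan:
    - [[0,0,-0.08,0,0,0,-1],[0,0,-0.08,0,0,0,-1],[0,0,-0.08,0,0,0,-1],[0,0,-0.08,0,0,0,-1],[0,0,-0.08,0,0,0,-1],[0,0,-0.06,0,0,0,-1],[0,0,0,0,0,0,-1]]

```text
time_s: 8.6
position: [0.6269, -0.1407, 0.1064]
tcp_rot: [[-0.997, -0.072, 0.001], [-0.072, 0.997, -0.001], [-0.001, -0.001, -1.0]]
force: [-0.2, 1.0, -3.9]
opening: 0.111
```

Free so far. I'll go down in 1 mm steps until the floor contact shows.

Emit:
play_rows:
  plan:
    - [[0,0,-0.03,0,0,0,-1],[0,0,-0.03,0,0,0,-1],[0,0,-0.02,0,0,0,-1],[0,0,-0.02,0,0,0,-1],[0,0,-0.02,0,0,0,-1],[0,0,0,0,0,0,-1]]

```text
time_s: 9.2
position: [0.6272, -0.1408, 0.1009]
tcp_rot: [[-0.997, -0.072, 0.002], [-0.072, 0.997, -0.001], [-0.002, -0.002, -1.0]]
force: [0.1, 0.4, -5.0]
opening: 0.109
```

Emit:
play_rows:
  plan:
    - [[0,0,-0.02,0,0,0,-1],[0,0,0,0,0,0,-1]]

```text
time_s: 9.4
position: [0.6272, -0.1408, 0.1]
tcp_rot: [[-0.997, -0.072, 0.002], [-0.072, 0.997, -0.002], [-0.002, -0.002, -1.0]]
force: [-0.1, 1.3, -5.1]
opening: 0.114
```

Emit:
play_rows:
  plan:
    - [[0,0,-0.02,0,0,0,-1],[0,0,0,0,0,0,-1]]

```text
time_s: 9.6
position: [0.6272, -0.1408, 0.099]
tcp_rot: [[-0.997, -0.072, 0.002], [-0.072, 0.997, -0.001], [-0.002, -0.002, -1.0]]
force: [-0.3, 0.2, -5.0]
opening: 0.113
```

Emit:
play_rows:
  plan:
    - [[0,0,-0.02,0,0,0,-1],[0,0,0,0,0,0,-1]]

```text
time_s: 9.8
position: [0.6273, -0.1409, 0.0981]
tcp_rot: [[-0.997, -0.072, 0.002], [-0.072, 0.997, -0.002], [-0.002, -0.002, -1.0]]
force: [-0.5, -0.4, -4.8]
opening: 0.112
```

Emit:
play_rows:
  plan:
    - [[0,0,-0.02,0,0,0,-1],[0,0,0,0,0,0,-1]]

```text
time_s: 10.0
position: [0.6273, -0.1409, 0.098]
tcp_rot: [[-0.997, -0.072, 0.003], [-0.072, 0.997, -0.002], [-0.002, -0.002, -1.0]]
force: [-1.6, 1.0, 1.5]
opening: 0.116
```

Emit:
play_rows:
  plan:
    - [[0,0,-0.015,0,0,0,-1],[0,0,0,0,0,0,-1]]

```text
time_s: 10.2
position: [0.6274, -0.1409, 0.0979]
tcp_rot: [[-0.997, -0.073, 0.003], [-0.073, 0.997, -0.002], [-0.003, -0.002, -1.0]]
force: [-2.7, 0.7, 5.4]
opening: 0.109
```

Contact at TCP z of 0.098 matches the slot floor. I'll ease off, open and retreat.

Emit:
play_rows:
  plan:
    - [[0,0,0.01,0,0,0,-1],[0,0,0,0,0,0,-1],[0,0,0,0,0,0,-0.5],[0,0,0,0,0,0,0],[0,0,0,0,0,0,0.3],[0,0,0,0,0,0,0.3],[0,0,0,0,0,0,0.3],[0,0,0,0,0,0,0.3]]

```text
time_s: 11.0
position: [0.6273, -0.1408, 0.0967]
tcp_rot: [[-0.997, -0.072, 0.002], [-0.072, 0.997, -0.001], [-0.002, -0.002, -1.0]]
force: [-1.3, 0.1, 0.5]
opening: 0.574
```

Emit:
play_rows:
  plan:
    - [[0,0,0.1,0,0,0,0.3],[0,0,0.2,0,0,0,0.3],[0,0,0.3,0,0,0,0.3],[0,0,0.4,0,0,0,0.3],[0,0,0.5,0,0,0,0.3],[0,0,0.5,0,0,0,0.3],[-0.4,0,0.4,0,0,0,0.3],[-0.6,0,0,0,0,0,0.3],[-0.6,0,0,0,0,0,0.3],[-0.6,0,0,0,0,0,0.3],[-0.4,0,0,0,0,0,0.3],[0,0,0,0,0,0,0.3]]

```text
time_s: 12.2
position: [0.4948, -0.1403, 0.2182]
tcp_rot: [[-0.997, -0.071, 0.001], [-0.071, 0.997, -0.001], [-0.001, -0.001, -1.0]]
force: [-0.3, -0.2, 0.4]
opening: 0.648
```

```bash
python3 -c "
from h import *
s=capture('scene')[:,:,::-1];t=capture('top')[:,:,::-1]
cv2.imwrite('pics/top4.png',t)
cv2.imwrite('pics/c4.png',np.hstack([crop(s,170,80,200,270,2),crop(t,240,60,200,270,2)]))
h=np.array([-.073,.9973,0])
for a in(-.025,.025):
  for b in(-.005,.005):
    X=SC+a*globals()['s'].mean()*0+[0,0,.13]+a*np.array([.9973,.073,0])+b*h
    print(a,b,(proj('scene',X)-[170,80])*2,(proj('top',X)-[240,60])*2+[400,0])
"
```

```text
-0.025 -0.005 [174.0388 132.0673] [750.3359 233.7542]
-0.025 0.005 [179.7878 136.653 ] [739.7849 234.3665]
0.025 -0.005 [127.3226 150.5095] [746.0144 182.4607]
0.025 0.005 [132.875  155.3716] [735.5528 183.0787]
```

View pics/c4.png

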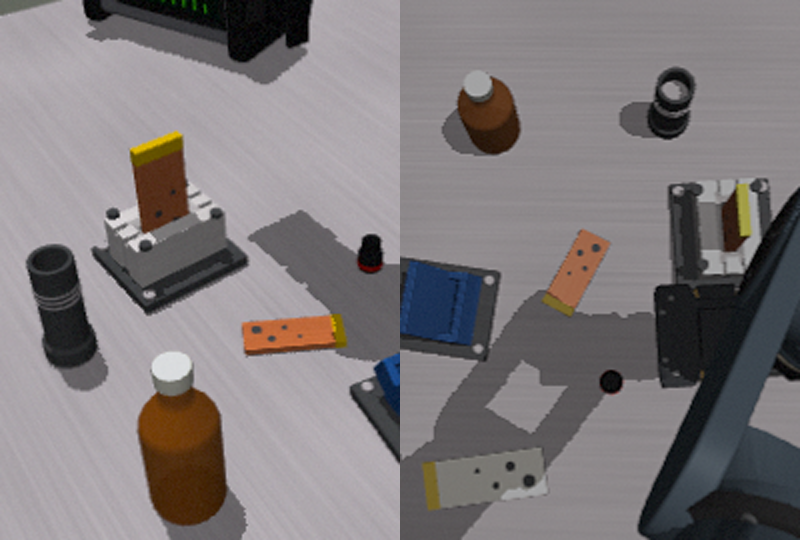

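The plate stands upright in the slot. Its yellow end is at about (743,210) in the top half and (158,148) in the scene half, both within a few pixels of the fully seated prediction. The probe, bottle and sleeve are standing where they were.

```bash
python3 -c "
from rig import *
s=read_state();print(s['time_s'],s['force'],abs(s['qvel']).max());print(hand_in())"
```

```text
12.3 [ 0.68851883 -0.2521081  -1.06100315] 1.6731252908406338
the job is handed in; nothing more can be done
None
```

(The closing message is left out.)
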